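Rock the dead relay out of the skiving machine's control box

ROBOT

A 7-joint arm with a two-finger parallel gripper is mounted at the origin on the work surface. World frame = base frame: x ahead of the robot, y to its left, z up, the work surface at z = 0. Lengths are in m, angles in rad, forces in N, time in s.
With the tool pointing down it reaches from about 0.4 to 0.85 m from the base axis. Payload 4.4 kg.
Tool frame: the origin (TCP) lies midway between the tips of the shut fingers; the grasp point (between the pads) lies 19 mm behind it; z points along the fingers, y is the line along which they close (so a half turn about z gives the same grasp; the last joint's range is limited). The gripper opens to 94 mm and grips with 3 to 60 N. Pads are 16 mm wide; open, the fingers measure 119 mm over their backs; the gripper's body (75 mm by 177 mm) begins 78 mm behind the grasp point.
Start: joints at [-1.234, 0.628, 0.038, 1.517, -0.027, 0.996, -0.02], TCP at [0.255, 0.598, 0.205] pointing down, gripper open.
Joint ranges: [-3.06, 3.06], [-0.37, 2.12], [-1.25, 1.32], [0.18, 2.47], [-1.1, 4.24], [0.23, 1.98], [-2.94, 2.94]. Speed limits (rad/s): [2.57, 2.57, 3.14, 3.14, 3.14, 3.14, 3.14].

INTERFACE

Orientations are given as a rotation vector (axis times angle).
In Python, from bench import r, grab_frame, get_calibration, close_job gives the robot as it stands.
- The arm moves only by the tool move_arm, never from a script. Its argument "commands" is a list of rows, each a list of 7 numbers: the shift along the tool's x, y, z in mm, then the turn, a rotation vector about the tool's x, y, z in degrees, then the finger opening in mm, from 0 to 94. A call has 1 to 20 rows; each row is the pose to reach, as a shift and turn from the pose commanded when the call began, along the tool's axes at that moment; what a row does not reach only later rows make up. A row lasts 1/12 s, in which the tool goes at most 41.7 mm and 7.16 degrees, less where a joint would pass 70% of its speed; a pose out of reach is approached as far as the arm can. A call with a gripper value outside its range is refused whole. The fingers move at their own pace and stop on an object; "force" is the grip in N (left out, the last holds). Time passes only in rows, so rows that repeat a pose let the fingers close. It gives the time, the measured TCP pose, the force, the opening and the grip force at its end, in the units of the state.
- r.get_state(): the state, without advancing time (a new reading comes with each control period).
- grab_frame(name): name is "scene" or "top"; returns the picture (420x560x3 uint8, red, green, blue); there is no depth.
- get_calibration(name): a dict with "fx", "fy", "cx", "cy" (pixels), "xyz" and "orientation" of the camera in the world. Camera axes: x right, y down, z forward; pixel columns grow to the right and rows downward; lengths in m; the calibration is good to about 2 mm. A picture is of the moment at which its call begins. get_calibration takes no time and is no camera call.
- close_job(): hands the job in; it is judged then, once.
The state is a dict: "clock": time; "joints": joint angles; "joint_velocities": joint speeds; "joint_efforts": joint torques, N m; "tcp_pos": TCP position; "tool_rot": TCP orientation; "force": force on the tool from outside, world axes, zero at the start; "moment": the same for the moment, N m; "width": opening from 0.0 (shut) to 1.0 (fully open); "finger_force": force on a finger pad.
Only numpy, scipy, OpenCV 4.12 (cv2) and the standard library are available. Lean on these libraries where they do the work, as an engineer would, in place of code of your own. Each camera call takes 0.05 s, during which the arm holds its last target. There are 200 camera calls.

TASK

The relay of the leather-skiving machine has failed. First switch the isolator off by pulling its red-knobbed lever over towards the robot side, then swing the steel retaining arm on the sloping box fully aside by its orange knob. Now take the yellow relay and rock it gently from side to side, a few degrees each way and several times while lifting a little, until its pins are free, then set it down (do not drop it) standing upright on its pins in the middle of the blue tray and let go, leaving the tub, bottle and hammer alone.

Things in the scene. Friction and masses are not known exactly. Their poses are not given: they have to be found in the camera images.
- isolator (a joint): isolator lever (steel rod with a 26 mm red ball) on a grey block; about 1.0 = on (leaning to the block's +x), 0 = off (leaning to the block's -x, against its stop). It stays where it is left; moving it takes about 1 N at the ball.
- isolator_base: fixed grey block of the isolator, 70 (x) x 50 (y) x 25 (z) mm; origin at the centre of its underside; its -x is the side turned to the robot. The lever pivots about the block's y axis 22 mm above the origin, swings 0.5 rad either side of upright, and the centre of its red ball is 70 mm from the pivot.
- isolator_tip (a point): centre of the red ball (diameter 26 mm) at the end of the isolator lever.
- socket: black relay socket, 64 (x) x 60 (y) x 22 (z) mm, fixed on the sloping top of the green control box; origin at the centre of its underside, on the panel. z: the panel's normal, leaning 30 degrees from vertical, roughly to the robot's left; x points up the slope; y is level, roughly away from the robot. The box is 160 mm deep along the slope, 180 mm wide (90 each way along y), 30 mm high at the low edge, 122 mm at the high one.
- latch (a joint): steel retaining arm over the relay, hinged about the socket's z axis on a post 50 mm up-slope (+x) of the socket's centre. 0 = straight over the relay (pointing to the socket's -x), growing as its free end swings to the socket's +y; 1.6 = fully aside (stop). Stays where left; takes about 1.2 N at the knob. Arm 12 mm wide, 5 mm thick, underside 2 mm above the seated relay, upper face 75 mm above the panel.
- latch_pivot (a point): point on the arm's hinge axis, at the arm's mid-thickness, 72.5 mm above the panel and 50 mm up-slope of the socket's centre.
- latch_knob (a point): centre of the arm's orange knob, an upright peg 12 mm in diameter and 18 mm tall along the socket's z axis, standing on the arm's upper face 52 mm from the hinge axis; the point is half-way up the peg.
- relay_center (a point): centre of the yellow relay's body, 36 (x) x 44 (y) x 46 (z) mm, 120 g, axes as the socket's while seated (body's foot on the socket's top face). Brass pin rows at y = +11 and -11 mm reach 18 mm below the foot into sprung contacts, about 10 N a row, so a straight pull takes about 20 N. Foot 23 mm and pin tips 41 mm below this point. Gripped on its +y and -y faces, which stand free.
- relay_top (a point): centre of the relay's top face, 23 mm above relay_center. The slots let the relay lean about its x axis, top towards +y then -y: one pin row rises while the foot's other edge (22 mm from the middle) bears on the socket. Lean it 4 to 9 degrees each way, at least once to each side and more than twice in all, rising a few mm a lean; beyond 17 degrees with the pins in they bend.
- tray_in (a point): centre of the inner floor of the fixed blue repair tray (180 x 180 mm outside, walls 4 mm thick, rim 30 mm above the table); the floor is 4 mm above the table.
- tub: closed white glue tub with a green label, diameter 84 mm, height 85 mm; origin at the centre of its underside. Leave alone.
- bottle: white bottle with a blue label, diameter 60 mm, height 160 mm; origin at the centre of its underside. Leave alone.
- hammer: hammer, 220 mm long, lying flat beyond the box on the left; its x axis runs along the handle towards the head. Leave alone.
Things that resemble listed ones, but are neither listed nor needed, are in the scene too. What is meant by the isolator_base is not purple, and is the larger of those in its own colour.

How it is judged:
On the way, in this order (a step that is already met when the one before it is completed fails the run):
1. the isolator is switched off (value of joint isolator below 0.15 rad), for 0.1 s.
2. the retaining arm is swung aside, the relay still seated (value of joint latch above 1.2 rad and z of relay_center in the frame of socket below 0.048 m), for 0.1 s.
3. the relay leans at least 3.5 degrees towards the socket's +y with its pins still in (angle between the z axis of relay_center and the z axis of socket, either way round above 0.06 rad and y of relay_top in the frame of socket above 0.002 m and distance between relay_center and socket below 0.062 m), for 0.05 s.
4. then at least 3.5 degrees towards the socket's -y with its pins still in (angle between the z axis of relay_center and the z axis of socket, either way round above 0.06 rad and y of relay_top in the frame of socket below -0.002 m and distance between relay_center and socket below 0.062 m), for 0.05 s.
5. the relay is set down upright in the tray while still held (horizontal distance between relay_center and tray_in below 0.06 m and z of relay_center in the frame of tray_in below 0.046 m and angle between relay_center's own z axis and vertical below 0.2 rad and contact force between the fingers and relay above 0.3 N), for 0.05 s.
At the end, for the whole second after the job is handed in: the relay stands upright (within 8 degrees) and at rest on its pins in the blue tray, within 60 mm of its centre; the isolator is off (within 0.2 rad of its stop) and the retaining arm is aside (beyond 1.1 rad) (horizontal distance between relay_center and tray_in below 0.06 m and z of relay_center in the frame of tray_in below 0.046 m and angle between relay_center's own z axis and vertical below 0.15 rad and linear speed of relay below 0.02 m/s and value of joint isolator below 0.2 rad and value of joint latch above 1.1 rad); the robot touches nothing.
It fails at once if the relay is leaned beyond 17 degrees with its pins still in the socket (angle between the z axis of relay_center and the z axis of socket, either way round above 0.3 rad and distance between relay_center and socket below 0.06 m).
It fails at once if the tub, the bottle or the hammer is pushed more than 30 mm (distance of any of tub, bottle, hammer from where it was at the start of the episode above 0.03 m).
It also fails if it takes over 69 s, if anything falls off the work surface, if the arm or the gripper's body presses on something with over 40 N, if the wrist force passes 120 N, or if a joint passes its speed limit or range.

## Working session

There is one attempt and no reset: what is moved stays moved. The work goes in short steps, Python scripts to look and compute and a tool call to move; the robot and the scene stay as the last step left them, time stands still between calls to the robot, and variables do not carry over. Pictures are saved under pics/ and viewed, at most 13 in all, crops included, and the job is handed in when it is done.

Besides the shell and the picture viewer there is one more tool, called after "Call:" as name([rows], argument=value, ...), one row to a line, values as JSON. move_arm: Moves the arm, as the interface text tells. Its arguments: {"type":"object","properties":{"commands":{"type":"array"},"force":{"type":"number"}},"required":["commands"]}

```bash
ls; mkdir -p pics; python3 - <<'E'
from bench import r, grab_frame, get_calibration
import cv2,numpy as np
for n in("scene","top"):
    f=grab_frame(n); cv2.imwrite(f"pics/{n}0.png",f[:,:,::-1]); np.save(f"pics/{n}0.npy",f); print(n,get_calibration(n))
print(r.get_state())
E
```

```text
pics
scene {'fx': 480.597049908773, 'fy': 480.597049908773, 'cx': 276.56153421386034, 'cy': 209.06712680125122, 'xyz': array([ 1.2729407 , -0.08009963,  1.07957255]), 'orientation': array([-1.98131067, -1.67801975,  0.5423407 ])}
top {'fx': 424.2934267623965, 'fy': 424.2934267623965, 'cx': 277.02836561412374, 'cy': 206.8623658891289, 'xyz': array([0.51640895, 0.02714373, 1.36337282]), 'orientation': array([-2.16467885,  2.20290551, -0.04159738])}
{'clock': 0.1, 'joints': array([-1.23378291,  0.62925224,  0.03848336,  1.51822139, -0.02701438,
        0.99630158, -0.01997819]), 'joint_velocities': array([ 0.00168947, -0.00226863, -0.0001019 , -0.00131717,  0.00207627,
        0.00139052, -0.00069673]), 'joint_efforts': array([ 2.15003238e-03, -5.50790977e+01,  1.14717141e+00, -1.87110972e+01,
       -5.21375157e-02,  1.92419125e-02,  4.56976204e-05]), 'tcp_pos': array([0.25456726, 0.59744896, 0.20466259]), 'tool_rot': array([-6.28431970e-01, -3.07778191e+00,  2.56794921e-03]), 'force': array([ 0.02771057,  0.68632414, -0.91141449]), 'moment': array([0.01470942, 0.01052325, 0.00127697]), 'finger_force': 0.0, 'width': 1.0011332526037728}
```

View pics/scene0.png

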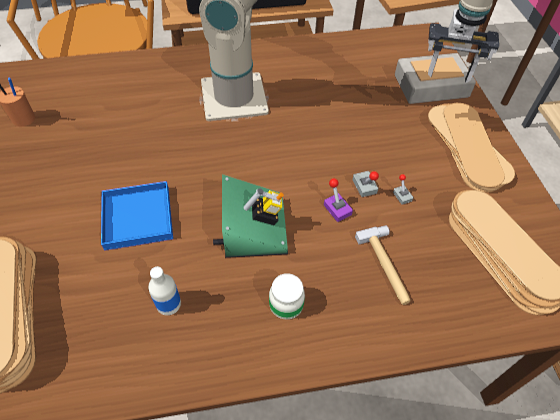

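View pics/top0.png

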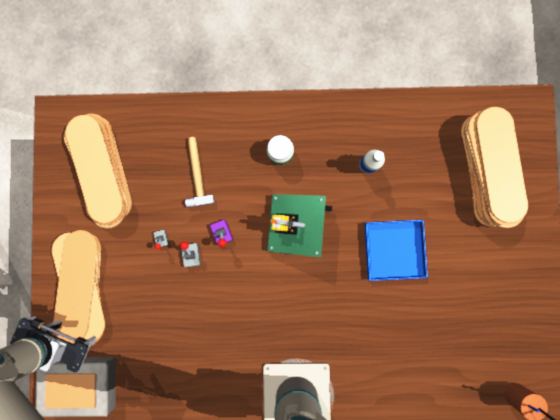

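The scene view shows the tray at (137,215), the box with the relay at (265,205), and three levers: purple at (338,205), grey at (367,182) and small grey at (403,190). In the top view the same levers are at purple (221,232), grey (190,256) and small grey (161,240). The larger grey one, (367,182) / (190,256), fits the description, so I'll confirm it in a crop.

```bash
cat > h.py <<'E'
import numpy as np, cv2
from scipy.spatial.transform import Rotation as R
from bench import r, grab_frame, get_calibration
C={n:get_calibration(n) for n in("scene","top")}
def ray(n,p):
    c=C[n]; d=np.array([(p[0]-c['cx'])/c['fx'],(p[1]-c['cy'])/c['fy'],1]); d=R.from_rotvec(c['orientation']).apply(d)
    return c['xyz'],d/np.linalg.norm(d)
def plane(n,p,z):
    o,d=ray(n,p); return o+d*(z-o[2])/d[2]
def tri(ps,pt):
    A=np.zeros((3,3));b=np.zeros(3);L=[ray("scene",ps),ray("top",pt)]
    for o,d in L:
        P=np.eye(3)-np.outer(d,d);A+=P;b+=P@o
    x=np.linalg.solve(A,b); return x,[round(1000*np.linalg.norm((x-o)-d*((x-o)@d)),1) for o,d in L]
def proj(n,X):
    c=C[n]; q=R.from_rotvec(c['orientation']).inv().apply(np.asarray(X)-c['xyz']); return q[...,:2]/q[...,2:]*c['fx']+[c['cx'],c['cy']]
def blobs(f,lo,hi,box=None,amin=8):
    hsv=cv2.cvtColor(f,cv2.COLOR_RGB2HSV); m=cv2.inRange(hsv,np.array(lo),np.array(hi))
    if box:
        k=np.zeros_like(m);x0,y0,x1,y1=box;k[y0:y1,x0:x1]=1;m=m*k
    _,_,s,c=cv2.connectedComponentsWithStats(m)
    return [(c[i].round(1).tolist(),s[i].tolist()) for i in range(1,len(s)) if s[i][4]>=amin],m
E
python3 - <<'E'
from h import *
s=np.load("pics/scene0.npy");t=np.load("pics/top0.npy")
a=cv2.resize(s[150:265,205:425],None,fx=3.6,fy=3.6,interpolation=cv2.INTER_CUBIC)
b=cv2.resize(t[185:275,145:345],None,fx=3.96,fy=3.96,interpolation=cv2.INTER_CUBIC)
cv2.imwrite("pics/crop_s.png",a[:,:,::-1]);cv2.imwrite("pics/crop_t.png",b[:,:,::-1])
for n,f in(("s",s),("t",t)):
    bx=(205,150,425,265) if n=="s" else (145,185,345,275)
    print(n,"red",blobs(f,(0,170,90),(4,255,255),bx)[0]); print("orange",blobs(f,(6,200,150),(17,255,255),bx)[0]);print("yel",blobs(f,(22,150,120),(33,255,255),bx)[0]);print("green",blobs(f,(65,80,40),(90,255,255),bx,200)[0])
    print("blue",blobs(f,(100,150,60),(118,255,255),None,500)[0])
E
```

```text
s red [([373.7, 175.5], [370, 172, 9, 8, 63]), ([402.1, 176.9], [399, 174, 7, 6, 31]), ([333.2, 182.4], [329, 178, 9, 9, 64])]
orange [([280.1, 195.6], [277, 193, 7, 6, 27])]
yel [([272.3, 192.0], [268, 191, 11, 3, 15]), ([269.9, 204.5], [263, 197, 19, 18, 147])]
green [([247.9, 222.9], [222, 175, 66, 82, 3381])]
blue [([135.4, 215.6], [101, 182, 72, 68, 4028])]
t red [([221.9, 243.1], [218, 239, 9, 8, 44]), ([183.8, 244.9], [180, 241, 9, 9, 56]), ([157.2, 246.0], [155, 244, 6, 5, 25])]
orange [([272.7, 220.7], [271, 219, 5, 4, 12])]
yel [([281.4, 216.8], [272, 215, 17, 6, 60]), ([280.1, 227.9], [271, 223, 17, 8, 68])]
green [([298.8, 224.4], [268, 195, 58, 62, 2510])]
blue [([395.4, 249.9], [365, 220, 62, 61, 3398])]
```

View pics/crop_s.png

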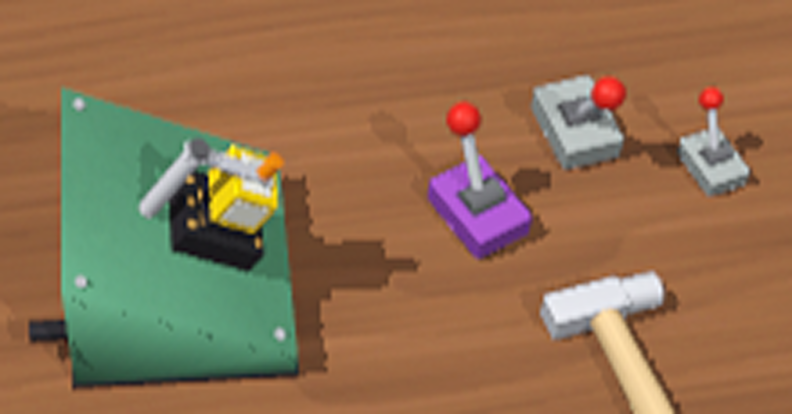

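View pics/crop_t.png

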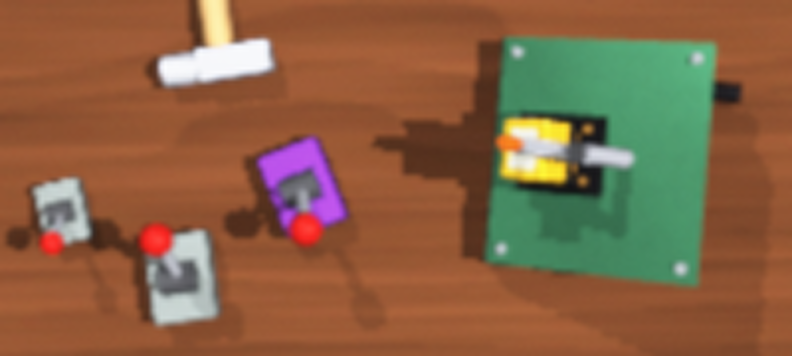

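The crops confirm it: the larger grey block's ball is at scene (374,175) / top (184,245), leaning away from the robot, so it is on. The latch arm points over the relay towards the low (left) edge, with its knob at scene (280,196) / top (273,221). Next I'll compute the poses.

```bash
cat > g.py <<'E'
from h import *
from scipy.optimize import least_squares
s=np.load("pics/scene0.npy");t=np.load("pics/top0.npy")
print("ball",tri((373.7,175.5),(183.8,244.9)))
cs=lambda x,y:(205+(x+.5)/3.6-.5,150+(y+.5)/3.6-.5); ct=lambda x,y:(145+(x+.5)/3.96-.5,185+(y+.5)/3.96-.5)
S=[tri(cs(*a),ct(*b)) for a,b in [((78,104),(680,269)),((81,282),(697,58)),((280,334),(517,51))]]
for q in S: print("screw",q)
print("knob",tri((280.1,195.6),(272.7,220.7)))
print("pivot",tri(cs(197,150),ct(575,150)))
cor=[plane("top",ct(*p),.025) for p in [(148,262),(207,230),(218,315),(155,325)]]
print("isobase corners",np.round(cor,3))
# tray outside rim contour
_,m=blobs(t,(100,150,60),(118,255,255),(355,210,440,290)); rc=cv2.minAreaRect(cv2.findNonZero(m)); print("tray top",rc, plane("top",rc[0],.03))
# socket fit: x,y,z,yaw ; z axis leans 30deg to +y rotated by yaw
def frame(p):
    base=np.array([[0,1,0],[-np.cos(np.pi/6),0,.5],[.5,0,np.cos(np.pi/6)]])
    return R.from_euler('z',p[3]).as_matrix()@base
L=[]
obs=[("scene",(280.1,195.6),(-.002,0,.084)),("top",(272.7,220.7),(-.002,0,.084)),("scene",cs(197,150),(.05,0,.075)),("top",ct(575,150),(.05,0,.075))]
def res(p):
    M=frame(p);o=p[:3];e=[]
    for n,px,l in obs: e+=list(proj(n,o+M@np.array(l))-px)
    for q,_ in S: e.append(((q-o)@M[:,2])*350)
    d=S[1][0]-S[0][0]; e.append((d@M[:,0])*350) # screw pair along y (level)
    d=S[2][0]-S[1][0]; e.append((d@M[:,1])*350)
    return e
f=least_squares(res,[.47,.02,.08,0]); p=f.x; M=frame(p); o=p[:3]
print("sock",p,np.round(f.fun,1)); np.save("sock.npy",p)
for l,nm in[((0,0,.045),"relay"),((0,0,.068),"top"),((.05,0,.0725),"pivot"),((-.002,0,.084),"knob")]: print(nm,np.round(o+M@np.array(l),4))
print(np.round(M,3)); print("screws in sock",[np.round((q-o)@M,3) for q,_ in S])
v=t.copy(); v=cv2.resize(v[185:275,245:345],None,fx=6,fy=6,interpolation=cv2.INTER_CUBIC); w=cv2.resize(s[165:265,205:305],None,fx=5.4,fy=5.4,interpolation=cv2.INTER_CUBIC)[:540]
for n,im,k,o0 in(("top",v,6,(245,185)),("scene",w,5.4,(205,165))):
    def P(l): return tuple(int(a) for a in ((proj(n,o+M@np.array(l))-o0+.5)*k))
    for X,Y,Z in((18,22,68),(18,22,22),(32,30,22),(32,30,0)):
        cv2.polylines(im,[np.array([P((a*X/1e3,b*Y/1e3,Z/1e3)) for a,b in((1,1),(1,-1),(-1,-1),(-1,1))],np.int32)],True,(255,0,0),1)
c=np.zeros((540,600+540,3),np.uint8); c[:,:600]=v;c[:,600:]=w; c=cv2.resize(c,(800,380));cv2.imwrite("pics/fit.png",c[:,:,::-1])
E
python3 g.py
```

```text
ball (array([0.47896843, 0.33334776, 0.08366731]), [np.float64(0.0), np.float64(0.0)])
screw (array([ 0.45108227, -0.06382873,  0.11350005]), [np.float64(0.4), np.float64(0.4)])
screw (array([ 0.60730168, -0.07921065,  0.11366465]), [np.float64(0.3), np.float64(0.3)])
screw (array([0.62114   , 0.05625727, 0.03566785]), [np.float64(0.1), np.float64(0.1)])
knob (array([0.54605114, 0.06208478, 0.1349005 ]), [np.float64(0.2), np.float64(0.2)])
pivot (array([0.53948878, 0.01197838, 0.15403115]), [np.float64(1.1), np.float64(1.1)])
isobase corners [[0.459 0.353 0.025]
 [0.483 0.306 0.025]
 [0.416 0.298 0.025]
 [0.409 0.348 0.025]]
tray top ((395.4925537109375, 249.85040283203125), (57.8776969909668, 59.42576599121094), 87.1375961303711) [ 0.45121558 -0.31567351  0.03      ]
sock [ 0.54032555  0.01803024  0.06219278 -0.10179837] [-0.2 -0.1  0.3  0.5  0.6  0.5  0.3 -0.  -0.3 -0.1  0.1 -0.1  0. ]
relay [0.5426 0.0404 0.1012]
top [0.5438 0.0519 0.1211]
pivot [0.5396 0.011  0.15  ]
knob [0.5448 0.0615 0.1339]
[[-0.088  0.995  0.051]
 [-0.862 -0.102  0.497]
 [ 0.5    0.     0.866]]
screws in sock [array([ 0.104, -0.08 , -0.001]), array([ 0.104,  0.077, -0.   ]), array([-0.053,  0.077,  0.   ])]
```

View pics/fit.png

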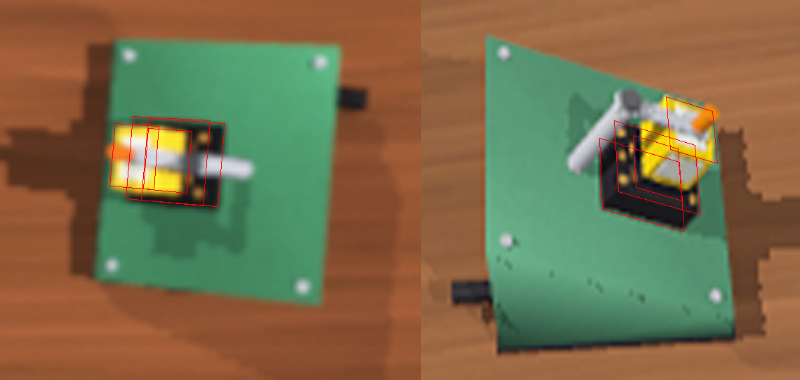

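The fit agrees within about 1 mm: the red outlines sit on the relay and socket. Ball at (0.479,0.333,0.084), tray centre at about (0.451,-0.316). Moving to the isolator.

```bash
cat > m.py <<'E'
from h import *
def R_tool(zdir,ydir):
    z=np.array(zdir,float);z/=np.linalg.norm(z);y=np.array(ydir,float);y-=z*(y@z);y/=np.linalg.norm(y)
    return np.column_stack([np.cross(y,z),y,z])
def go(W,cur=None):
    "W: list of (tcp, Rmatrix); prints shift mm + rotvec deg from the current pose"
    st=r.get_state(); p0,R0=(st['tcp_pos'],R.from_rotvec(st['tool_rot']).as_matrix()) if cur is None else cur
    for p,M in W:
        print(np.round(R0.T@(np.array(p)-p0)*1000,1), np.round(np.degrees(R.from_matrix(R0.T@M).as_rotvec()),2))
E
python3 - <<'E'
from m import *
a=np.radians(7); ex=np.array([np.cos(a),np.sin(a),0]); ey=np.array([-ex[1],ex[0],0])
c=np.array([.4465,.3285,0]); T=R_tool([0,0,-1],-ey if 0 else ey)
print(T)
go([(c+ex*d+[0,0,z],T) for d,z in((.068,.205),(.068,.072),(-.0105,.072),(.02,.072),(.02,.205))])
E
```

```text
[[-0.99254615 -0.12186934  0.        ]
 [-0.12186934  0.99254615  0.        ]
 [-0.          0.         -1.        ]]
[-3.408e+02 -1.381e+02 -1.000e-01] [-9.000e-02 -2.000e-02 -3.008e+01]
[-340.8 -137.9  132.9] [-9.000e-02 -2.000e-02 -3.008e+01]
[-272.9 -177.2  133. ] [-9.000e-02 -2.000e-02 -3.008e+01]
[-299.3 -161.9  132.9] [-9.000e-02 -2.000e-02 -3.008e+01]
[-2.993e+02 -1.622e+02 -1.000e-01] [-9.000e-02 -2.000e-02 -3.008e+01]
```

Call:
move_arm([
  [-341, -138, 0, 0, 0, -30, 0],
  [-341, -138, 0, 0, 0, -30, 0],
  [-341, -138, 0, 0, 0, -30, 0],
  [-341, -138, 0, 0, 0, -30, 0],
  [-341, -138, 0, 0, 0, -30, 0],
  [-341, -138, 0, 0, 0, -30, 0],
  [-341, -138, 0, 0, 0, -30, 0],
  [-341, -138, 0, 0, 0, -30, 0],
  [-341, -138, 0, 0, 0, -30, 0],
  [-341, -138, 0, 0, 0, -30, 0],
  [-341, -138, 0, 0, 0, -30, 0],
  [-341, -138, 40, 0, 0, -30, 0],
  [-341, -138, 80, 0, 0, -30, 0],
  [-341, -138, 115, 0, 0, -30, 0],
  [-341, -138, 133, 0, 0, -30, 0],
  [-341, -138, 133, 0, 0, -30, 0],
])

```text
clock: 1.43
tcp_pos: [0.5095, 0.3372, 0.0678]
tool_rot: [0.194, -3.127, 0.006]
force: [-0.2, -0.4, 0.4]
width: 0.002
finger_force: 0.0
```

Call:
move_arm([
  [10, 0, 0, 0, 0, 0, 0],
  [20, 0, 0, 0, 0, 0, 0],
  [30, 0, 0, 0, 0, 0, 0],
  [40, 0, 0, 0, 0, 0, 0],
  [50, 0, 0, 0, 0, 0, 0],
  [60, 0, 0, 0, 0, 0, 0],
  [66, 0, 0, 0, 0, 0, 0],
  [72, 0, 0, 0, 0, 0, 0],
  [76, 0, 0, 0, 0, 0, 0],
  [78, 0, 0, 0, 0, 0, 0],
  [78, 0, 0, 0, 0, 0, 0],
  [78, 0, 0, 0, 0, 0, 0],
])

```text
clock: 2.43
tcp_pos: [0.4368, 0.3277, 0.0723]
tool_rot: [0.189, -3.135, 0.001]
force: [-0.6, 0.2, 0.5]
width: 0.007
finger_force: 0.0
```

```bash
python3 - <<'E'
from h import *
st=r.get_state();print(st['clock'],st['tcp_pos'],R.from_rotvec(st['tool_rot']).as_matrix().round(3).tolist(),st['force'])
for n,bx in(("scene",(205,100,425,265)),("top",(145,185,245,275))): print(blobs(grab_frame(n),(0,170,90),(4,255,255),bx)[0])
E
```

```text
2.4333 [0.43678114 0.32773354 0.07233953] [[-0.993, -0.12, -0.001], [-0.12, 0.993, -0.0], [0.001, -0.0, -1.0]] [-0.64404607  0.1726712   0.54429262]
[([361.6, 158.0], [360, 155, 4, 8, 21]), ([402.1, 176.9], [399, 174, 7, 6, 31]), ([333.2, 182.4], [329, 178, 9, 9, 64])]
[([221.9, 243.1], [218, 239, 9, 8, 44]), ([157.4, 245.9], [155, 244, 6, 5, 23])]
```

Call:
move_arm([
  [2, 0, 0, 0, 0, 0, 0],
  [4, 0, 0, 0, 0, 0, 0],
  [4, 0, 0, 0, 0, 0, 0],
])

```text
clock: 2.78
tcp_pos: [0.4357, 0.3277, 0.0726]
tool_rot: [-0.188, 3.131, 0.002]
force: [6.1, -0.2, -3.7]
width: 0.006
finger_force: 2.8
```

```bash
python3 - <<'E'
from m import *
print(r.get_state()['joints'].round(3))
p=np.load("sock.npy"); base=np.array([[0,1,0],[-np.cos(np.pi/6),0,.5],[.5,0,np.cos(np.pi/6)]]); M=R.from_euler('z',p[3]).as_matrix()@base;o=p[:3]; np.save("M.npy",M)
for s in(1,-1):
    T=R_tool(-M[:,2],s*M[:,1])
    go([(o+M@np.array([-.002,0,h]),T) for h in(.14,.078)])
E
```

```text
[-0.648  0.667 -0.076  1.932  0.094  0.542  0.903]
[ -83.1 -249.9 -109.7] [ 27.1  -21.31  99.98]
[ -76.  -280.2  -56.1] [ 27.1  -21.31  99.98]
[ -83.1 -249.9 -109.7] [ 20.09  25.54 -75.46]
[ -76.  -280.2  -56.1] [ 20.09  25.54 -75.46]
```

Call:
move_arm([
  [-20, 0, 0, 0, 0, 0, 40],
  [-20, 0, -40, 0, 0, 0, 40],
  [-20, 0, -80, 0, 0, 0, 40],
  [-20, 0, -120, 0, 0, 0, 40],
  [-20, 0, -130, 0, 0, 0, 40],
  [-20, 0, -130, 0, 0, 0, 40],
])

```text
clock: 3.28
tcp_pos: [0.4545, 0.3314, 0.2058]
tool_rot: [-0.189, 3.13, 0.006]
force: [-0.2, -0.3, -0.4]
width: 0.396
finger_force: 0.0
```

```bash
python3 - <<'E'
from m import *
p=np.load("sock.npy");M=np.load("M.npy");o=p[:3];T=R_tool(-M[:,2],M[:,1])
go([(o+M@np.array([-.002,0,.15]),T)])
E
```

```text
[ -64.4 -246.6   14.2] [ 27.26 -21.39  99.98]
```

Call:
move_arm([
  [-16, -60, -10, 6.8, -5.3, 25, 40],
  [-16, -60, -10, 6.8, -5.3, 25, 40],
  [-16, -60, -10, 6.8, -5.3, 25, 40],
  [-16, -60, -10, 6.8, -5.3, 25, 40],
  [-32, -120, -10, 13.6, -10.7, 50, 40],
  [-32, -120, -10, 13.6, -10.7, 50, 40],
  [-32, -120, -10, 13.6, -10.7, 50, 40],
  [-32, -120, -10, 13.6, -10.7, 50, 40],
  [-48, -185, 0, 20.4, -16, 75, 40],
  [-48, -185, 0, 20.4, -16, 75, 40],
  [-48, -185, 0, 20.4, -16, 75, 40],
  [-48, -185, 0, 20.4, -16, 75, 40],
  [-64, -247, 14, 27.3, -21.4, 100, 40],
  [-64, -247, 14, 27.3, -21.4, 100, 40],
  [-64, -247, 14, 27.3, -21.4, 100, 40],
  [-64, -247, 14, 27.3, -21.4, 100, 40],
  [-64, -247, 14, 27.3, -21.4, 100, 40],
])

```text
clock: 4.7
tcp_pos: [0.5456, 0.0924, 0.1858]
tool_rot: [2.03, 1.833, -0.561]
force: [1.0, 1.0, -0.7]
width: 0.425
finger_force: 0.0
```

```bash
python3 - <<'E'
from m import *
st=r.get_state();print(st['joints'].round(2))
p=np.load("sock.npy");M=np.load("M.npy");o=p[:3];T=R_tool(-M[:,2],M[:,1])
go([(o+M@np.array([-.002,0,h]),T) for h in (.15,.079)])
a=grab_frame("scene")[150:265,215:345]; cv2.imwrite("pics/c1.png",cv2.resize(a,None,fx=4,fy=4,interpolation=cv2.INTER_CUBIC)[:,:,::-1])
E
```

```text
[-0.86  0.76  0.61  1.65  0.07  1.08 -0.48]
[-0.7  2.2 -5.7] [-0.4   0.53  0.11]
[-0.1  2.7 65.3] [-0.4   0.53  0.11]
```

Call:
move_arm([
  [0, 2, 20, 0, 0, 0, 40],
  [0, 2, 40, 0, 0, 0, 40],
  [0, 2, 56, 0, 0, 0, 40],
  [0, 2, 56, 0, 0, 0, 40],
])

```text
clock: 5.08
tcp_pos: [0.5418, 0.0617, 0.138]
tool_rot: [2.03, 1.838, -0.564]
force: [-0.2, -0.8, 0.2]
width: 0.427
finger_force: 0.0
```

```bash
python3 - <<'E'
from m import *
st=r.get_state();print(st['joints'].round(2),st['force'])
p=np.load("sock.npy");M=np.load("M.npy");o=p[:3];T=R_tool(-M[:,2],M[:,1])
go([(o+M@np.array([-.002,0,h]),T) for h in (.15,.079)])
a=grab_frame("scene")[150:265,215:345]; cv2.imwrite("pics/c1.png",cv2.resize(a,None,fx=4,fy=4,interpolation=cv2.INTER_CUBIC)[:,:,::-1])
E
```

```text
[-0.81  0.81  0.6   1.73  0.07  0.95 -0.47] [-0.2271606  -0.79056031  0.19868016]
[  1.5   2.3 -62.6] [-0.57  0.48  0.29]
[2.1 3.1 8.4] [-0.57  0.48  0.29]
```

View pics/c1.png

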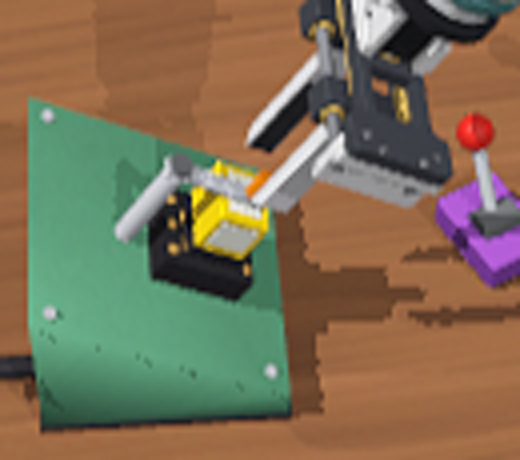

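The fingers straddle the orange knob, at about (262,185) in the crop, just as planned. I'll go down the rest of the way and grip it.

Call:
move_arm([
  [2, 3, 5, 0, 0, 0, 40],
  [2, 3, 8, 0, 0, 0, 40],
  [2, 3, 8, 0, 0, 0, 10],
  [2, 3, 8, 0, 0, 0, 5],
  [2, 3, 8, 0, 0, 0, 5],
  [2, 3, 8, 0, 0, 0, 5],
  [2, 3, 8, 0, 0, 0, 5],
  [2, 3, 8, 0, 0, 0, 5],
], force=6)

```text
clock: 5.8
tcp_pos: [0.5478, 0.0618, 0.1324]
tool_rot: [2.03, 1.836, -0.554]
force: [-1.0, 1.8, 1.2]
width: 0.127
finger_force: 6.0
```

```bash
python3 - <<'E'
from m import *
p=np.load("sock.npy");M=np.load("M.npy");o=p[:3];T=R_tool(-M[:,2],M[:,1])
st=r.get_state();print(((st['tcp_pos']-o)@M).round(4),st['force'],st['width'])
a0=np.array([.05,0,.079])
go([(o+M@(a0+.052*np.array([-np.cos(t),np.sin(t),0])),T) for t in np.arange(0,1.63,.1)])
E
```

```text
[-0.0033  0.003   0.0829] [-0.98894609  1.77030505  1.19203113] 0.12651129864371805
[-1.2 -3.   3.9] [-0.23  0.29  0.14]
[-1.5  2.2  3.9] [-0.23  0.29  0.14]
[-2.3  7.3  3.9] [-0.23  0.29  0.14]
[-3.6 12.4  3.9] [-0.23  0.29  0.14]
[-5.4 17.2  3.9] [-0.23  0.29  0.14]
[-7.7 21.9  3.9] [-0.23  0.29  0.14]
[-10.4  26.3   3.9] [-0.23  0.29  0.14]
[-13.5  30.5   3.9] [-0.23  0.29  0.14]
[-17.1  34.3   3.9] [-0.23  0.29  0.14]
[-21.   37.7   3.9] [-0.23  0.29  0.14]
[-25.2  40.7   3.9] [-0.23  0.29  0.14]
[-29.8  43.3   3.9] [-0.23  0.29  0.14]
[-34.5  45.4   3.9] [-0.23  0.29  0.14]
[-39.4  47.    3.9] [-0.23  0.29  0.14]
[-44.5  48.1   3.9] [-0.23  0.29  0.14]
[-49.7  48.7   4. ] [-0.23  0.29  0.14]
[-54.9  48.8   4. ] [-0.23  0.29  0.14]
```

Call:
move_arm([
  [0, 5, 0, 0, 0, 0, 5],
  [-1, 10, 0, 0, 0, 0, 5],
  [-2, 15, 0, 0, 0, 0, 5],
  [-4, 20, 0, 0, 0, 0, 5],
  [-6, 25, 0, 0, 0, 0, 5],
  [-9, 29, 0, 0, 0, 0, 5],
  [-12, 33, 0, 0, 0, 0, 5],
  [-16, 37, 0, 0, 0, 0, 5],
  [-20, 41, 0, 0, 0, 0, 5],
  [-24, 44, 0, 0, 0, 0, 5],
  [-28, 46, 0, 0, 0, 0, 5],
  [-33, 48, 0, 0, 0, 0, 5],
  [-38, 50, 0, 0, 0, 0, 5],
  [-43, 51, 0, 0, 0, 0, 5],
  [-48, 52, 0, 0, 0, 0, 5],
  [-52, 52, 0, 0, 0, 0, 5],
  [-52, 52, 0, 0, 0, 0, 5],
])

```text
clock: 7.22
tcp_pos: [0.5925, 0.0163, 0.1554]
tool_rot: [2.037, 1.843, -0.553]
force: [-6.4, 10.4, -2.9]
width: 0.107
finger_force: 7.6
```

```bash
python3 - <<'E'
from m import *
p=np.load("sock.npy");M=np.load("M.npy");o=p[:3]
st=r.get_state();print(((st['tcp_pos']-o)@M).round(4),st['force'],st['width'])
a=grab_frame("scene")[150:265,215:345]; cv2.imwrite("pics/c2.png",cv2.resize(a,None,fx=4,fy=4,interpolation=cv2.INTER_CUBIC)[:,:,::-1])
E
```

```text
[0.0435 0.0521 0.0825] [-6.40831129 10.43717855 -2.89308612] 0.10745424971772662
```

View pics/c2.png

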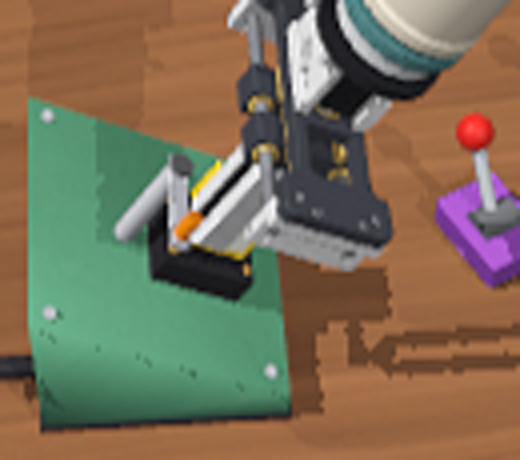

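The knob, at about (190,222) in the crop, is now on the pads' up-slope edge, with the arm roughly along +y. I'll check the angle.

```bash
python3 - <<'E'
from m import *
p=np.load("sock.npy");M=np.load("M.npy");o=p[:3]
f=grab_frame("scene"); print(blobs(f,(6,200,120),(17,255,255),(225,160,300,240),3)[0])
for t in np.arange(1.1,1.65,.1): print(round(t,1),proj("scene",o+M@(np.array([.05,0,.084])+.052*np.array([-np.cos(t),np.sin(t),0]))).round(1))
E
```

```text
[([261.7, 205.9], [259, 203, 7, 7, 23])]
1.1 [271.2 207.4]
1.2 [269.5 207.6]
1.3 [267.8 207.6]
1.4 [266.  207.4]
1.5 [264.1 207.1]
1.6 [262.2 206.6]
```

The retaining arm is at its stop (about 1.6 rad). I'll release it and move to above the relay.

Call:
move_arm([
  [0, 0, 0, 0, 0, 0, 35],
  [0, 0, 0, 0, 0, 0, 35],
  [0, 0, 0, 0, 0, 0, 35],
  [0, 0, -20, 0, 0, 0, 35],
  [0, 0, -40, 0, 0, 0, 35],
  [0, 0, -50, 0, 0, 0, 70],
  [0, 0, -50, 0, 0, 0, 70],
  [0, 0, -50, 0, 0, 0, 70],
  [0, 0, -50, 0, 0, 0, 70],
  [0, 0, -50, 0, 0, 0, 70],
])

```text
clock: 8.15
tcp_pos: [0.5971, 0.0356, 0.2006]
tool_rot: [2.031, 1.835, -0.558]
force: [0.3, -0.1, 1.1]
width: 0.687
finger_force: 0.0
```

```bash
python3 - <<'E'
from m import *
p=np.load("sock.npy");M=np.load("M.npy");o=p[:3];T=R_tool(-M[:,2],M[:,1])
f=grab_frame("scene"); print(blobs(f,(6,200,120),(17,255,255),(225,160,300,240),3)[0])
st=r.get_state();print(((st['tcp_pos']-o)@M).round(4),st['width'],st['force'])
go([(o+M@np.array([0,0,h]),T) for h in (.12,.085,.033)])
E
```

```text
[([262.1, 206.0], [259, 203, 7, 7, 24])]
[0.0489 0.0548 0.1316] 0.7265041162820364 [-0.39458531  0.63331633 -0.67494844]
[ 49.1 -54.6  11.6] [-0.35  0.37  0.12]
[ 49.3 -54.4  46.6] [-0.35  0.37  0.12]
[ 49.7 -54.1  98.6] [-0.35  0.37  0.12]
```

Call:
move_arm([
  [25, -26, 0, 0, 0, 0, 70],
  [49, -52, 0, 0, 0, 0, 70],
  [49, -52, 20, -0.3, 0.3, 0, 70],
  [49, -52, 40, -0.3, 0.3, 0, 70],
  [49, -52, 50, -0.3, 0.3, 0, 70],
  [49, -52, 50, -0.3, 0.3, 0, 70],
  [49, -52, 50, -0.3, 0.3, 0, 70],
])

```text
clock: 8.78
tcp_pos: [0.5476, 0.0581, 0.1337]
tool_rot: [2.031, 1.837, -0.546]
force: [0.2, -0.3, 1.1]
width: 0.745
finger_force: 0.0
```

```bash
python3 - <<'E'
from m import *
p=np.load("sock.npy");M=np.load("M.npy");o=p[:3];T=R_tool(-M[:,2],M[:,1])
st=r.get_state();print(((st['tcp_pos']-o)@M).round(4),st['width'],st['force'])
go([(o+M@np.array([0,.002,h]),T) for h in (.033,)])
for n,(x,y) in (("scene",(205,140)),("top",(225,170))):
    a=grab_frame(n)[y:y+100,x:x+110]; (cv2.imwrite(f"pics/c3{n}.png",cv2.resize(a,None,fx=3.6,fy=3.6,interpolation=cv2.INTER_CUBIC)[:,:,::-1]))
cv2.imwrite("pics/c3.png",np.hstack([cv2.imread("pics/c3scene.png"),cv2.imread("pics/c3top.png")]))
E
```

```text
[0.0005 0.0031 0.0822] 0.7446373402099159 [ 0.16469784 -0.29082861  1.10990454]
[ 0.6 -1.1 49.2] [-0.01  0.06  0.07]
```

View pics/c3.png

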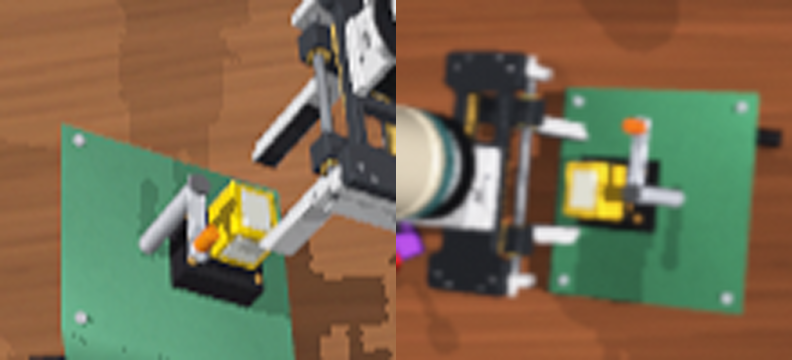

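Fingers straddle the relay on its ±y faces (crop right: fingertips at rows 133 and 236, relay at rows 163–215). The latch is aside, with its knob at (635,126). I'll shift a little to −y, go down and grip.

Call:
move_arm([
  [0, -3, 10, 0, 0, 0, 70],
  [0, -3, 30, 0, 0, 0, 70],
  [0, -3, 48, 0, 0, 0, 70],
  [0, -3, 48, 0, 0, 0, 70],
  [0, -3, 48, 0, 0, 0, 50],
  [0, -3, 48, 0, 0, 0, 35],
  [0, -3, 48, 0, 0, 0, 35],
  [0, -3, 48, 0, 0, 0, 35],
  [0, -3, 48, 0, 0, 0, 35],
  [0, -3, 48, 0, 0, 0, 35],
], force=10)

```text
clock: 9.72
tcp_pos: [0.542, 0.0362, 0.0928]
tool_rot: [2.031, 1.839, -0.544]
force: [-2.4, 4.2, 6.3]
width: 0.466
finger_force: 10.0
```

```bash
cat > st.py <<'E'
from m import *
p=np.load("sock.npy");M=np.load("M.npy");o=p[:3];T=R_tool(-M[:,2],M[:,1])
st=r.get_state();A=R.from_rotvec(st['tool_rot']).as_matrix()
print(st['clock'],"sock tcp",((st['tcp_pos']-o)@M*1e3).round(1),"w",round(st['width']*94,1),"Fsock",(st['force']@M).round(1),"ff",round(st['finger_force'],1))
print("turn vs seated (tool axes, deg)",np.degrees(R.from_matrix(T.T@A).as_rotvec()).round(2))
E
python3 st.py
```

```text
9.7167 sock tcp [-0.5 -0.2 35.6] w 43.8 Fsock [-0.2 -2.8  7.4] ff 10.0
turn vs seated (tool axes, deg) [-0.05  0.03 -0.14]
```

```bash
cat > rock.py <<'E'
import numpy as np
# (lean deg toward +y, e mm): tool-axis rows relative to seated grip; TCP is 9.4 mm below relay centre
for a,e in [(7,.5),(0,2),(-7,2),(0,4),(7,4),(0,6),(-7,6),(0,8),(7,8),(-7,10),(0,12)]:
    t=np.radians(a); s=np.sign(a); y0,z0=22*s,0
    v=np.array([-22*s,23-9.4]); y=y0+v[0]*np.cos(t)+v[1]*np.sin(t); z=z0+e-v[0]*np.sin(t)+v[1]*np.cos(t)
    print(a,e,"y",round(y,1),"toolz",round(-(z-13.6),1),"turn x (tool x=-x_s)",a)
E
python3 rock.py
```

```text
7 0.5 y 1.8 toolz -3.1 turn x (tool x=-x_s) 7
0 2 y 0.0 toolz -2.0 turn x (tool x=-x_s) 0
-7 2 y -1.8 toolz -4.6 turn x (tool x=-x_s) -7
0 4 y 0.0 toolz -4.0 turn x (tool x=-x_s) 0
7 4 y 1.8 toolz -6.6 turn x (tool x=-x_s) 7
0 6 y 0.0 toolz -6.0 turn x (tool x=-x_s) 0
-7 6 y -1.8 toolz -8.6 turn x (tool x=-x_s) -7
0 8 y 0.0 toolz -8.0 turn x (tool x=-x_s) 0
7 8 y 1.8 toolz -10.6 turn x (tool x=-x_s) 7
-7 10 y -1.8 toolz -12.6 turn x (tool x=-x_s) -7
0 12 y 0.0 toolz -12.0 turn x (tool x=-x_s) 0
```

Call:
move_arm([
  [0, -1, 0, 0, 0, 0, 35],
  [0, -1, 0, 0, 0, 0, 35],
  [0, 0, -1, 2, 0, 0, 35],
  [0, 0, -1.8, 4, 0, 0, 35],
  [0, 1, -2.6, 5.5, 0, 0, 35],
  [0, 1, -3.2, 7, 0, 0, 35],
  [0, 1, -3.2, 7, 0, 0, 35],
  [0, 1, -3.2, 7, 0, 0, 35],
], force=45)

```text
clock: 10.38
tcp_pos: [0.5437, 0.0372, 0.0948]
tool_rot: [2.108, 1.847, -0.67]
force: [-0.1, 1.2, 1.4]
width: 0.471
finger_force: 45.0
```

```bash
python3 st.py
```

```text
10.3833 sock tcp [-0.5  1.4 38. ] w 44.2 Fsock [-0.4 -0.2  1.8] ff 45.0
turn vs seated (tool axes, deg) [ 6.88  0.02 -0.14]
```

Call:
move_arm([
  [0, -0.5, 0, -3, 0, 0, 35],
  [0, -1.5, 0, -6, 0, 0, 35],
  [0, -2.5, -0.3, -9, 0, 0, 35],
  [0, -3.2, -0.7, -12, 0, 0, 35],
  [0, -3.6, -1, -14, 0, 0, 35],
  [0, -3.6, -1, -14, 0, 0, 35],
  [0, -3.6, -1, -14, 0, 0, 35],
])

```text
clock: 10.97
tcp_pos: [0.5385, 0.038, 0.0955]
tool_rot: [1.951, 1.826, -0.424]
force: [-1.7, -1.0, -5.8]
width: 0.463
finger_force: 45.0
```

```bash
python3 st.py
```

```text
10.9667 sock tcp [-0.4 -3.9 38.7] w 43.5 Fsock [-1.9 -1.6 -5.7] ff 45.0
turn vs seated (tool axes, deg) [-6.95 -0.03 -0.19]
```

Call:
move_arm([
  [0, 0.9, -0.3, 3, 0, 0, 35],
  [0, 1.8, -0.6, 6, 0, 0, 35],
  [0, 2.8, -1, 9, 0, 0, 35],
  [0, 3.4, -1.3, 12, 0, 0, 35],
  [0, 3.8, -1.6, 14, 0, 0, 35],
  [0, 3.8, -1.6, 14, 0, 0, 35],
  [0, 3.2, -2.3, 11, 0, 0, 35],
  [0, 2.5, -3, 8, 0, 0, 35],
  [0, 1.8, -3.7, 5, 0, 0, 35],
  [0, 1.1, -4.4, 2, 0, 0, 35],
  [0, 0.6, -5, 0, 0, 0, 35],
  [0, 0.6, -5, 0, 0, 0, 35],
])

```text
clock: 11.97
tcp_pos: [0.5383, 0.0406, 0.0998]
tool_rot: [1.948, 1.827, -0.422]
force: [-0.2, -3.5, -13.8]
width: 0.464
finger_force: 45.0
```

```bash
python3 st.py
```

```text
11.9667 sock tcp [-0.5 -4.3 43.7] w 43.6 Fsock [ -3.9   0.2 -13.6] ff 45.0
turn vs seated (tool axes, deg) [-7.07 -0.03 -0.26]
```

Call:
move_arm([
  [0, 1, -0.6, 3, 0, 0, 35],
  [0, 2, -1.2, 6, 0, 0, 35],
  [0, 3, -1.8, 9, 0, 0, 35],
  [0, 3.5, -2.2, 12, 0, 0, 35],
  [0, 3.9, -2.5, 14, 0, 0, 35],
  [0, 3.9, -2.5, 14, 0, 0, 35],
  [0, 3.2, -3.2, 11, 0, 0, 35],
  [0, 2.5, -4, 8, 0, 0, 35],
  [0, 1.8, -4.8, 5, 0, 0, 35],
  [0, 1.1, -5.5, 2, 0, 0, 35],
  [0, 0.7, -6, 0, 0, 0, 35],
  [0, 0.7, -6, 0, 0, 0, 35],
  [0, 1.5, -6.5, 3, 0, 0, 35],
  [0, 2.5, -7, 6, 0, 0, 35],
  [0, 2.7, -7.5, 7, 0, 0, 35],
  [0, 2.8, -8.2, 7, 0, 0, 35],
  [0, 2.8, -8.2, 7, 0, 0, 35],
])

```text
clock: 13.38
tcp_pos: [0.5433, 0.0441, 0.1087]
tool_rot: [2.031, 1.837, -0.543]
force: [0.5, 0.2, -0.5]
width: 0.466
finger_force: 45.0
```

```bash
python3 st.py
```

```text
13.3833 sock tcp [ 0.5  0.3 53.4] w 43.8 Fsock [-0.5  0.5 -0.3] ff 45.0
turn vs seated (tool axes, deg) [-0.12  0.01 -0.07]
```

Call:
move_arm([
  [0, 0, -4, 0, 0, 0, 35],
  [0, 0, -10, 0, 0, 0, 35],
  [0, 0, -25, 0, 0, 0, 35],
  [0, 0, -45, 0, 0, 0, 35],
  [0, 0, -65, 0, 0, 0, 35],
  [0, 0, -80, 0, 0, 0, 35],
  [0, 0, -80, 0, 0, 0, 35],
])

```text
clock: 13.97
tcp_pos: [0.5481, 0.0871, 0.1796]
tool_rot: [2.028, 1.841, -0.536]
force: [0.3, -0.3, -1.5]
width: 0.467
finger_force: 45.0
```

```bash
python3 st.py; python3 - <<'E'
from m import *
for n,(x,y) in (("scene",(205,100)),("top",(225,170))):
    a=grab_frame(n)[y:y+125,x:x+110]; (cv2.imwrite(f"pics/c4{n}.png",cv2.resize(a,None,fx=3.6,fy=3.6,interpolation=cv2.INTER_CUBIC)[:,:,::-1]))
cv2.imwrite("pics/c4.png",np.hstack([cv2.imread("pics/c4scene.png"),cv2.imread("pics/c4top.png")]))
# tray: floor corners check in scene+top: rim centroid
for n,bx in(("scene",(80,160,190,260)),("top",(350,205,445,295))):
    _,m=blobs(grab_frame(n),(100,150,50),(118,255,255),bx); c=cv2.findNonZero(m); h=cv2.approxPolyDP(cv2.convexHull(c),5,True)[:,0]; print(n,h.tolist(),[plane(n,q,.03)[:2].round(3).tolist() for q in h],np.mean([plane(n,q,.03)[:2] for q in h],0).round(3))
# tool upright target: tool y yaw chosen; joints
st=r.get_state();print(st['joints'].round(2))
E
```

```text
13.9667 sock tcp [ -1.5   0.7 136.4] w 43.9 Fsock [-0.6  0.4 -1.5] ff 45.0
turn vs seated (tool axes, deg) [-0.37  0.19 -0.18]
scene [[172, 238], [104, 249], [102, 191], [166, 182]] [[0.558, -0.223], [0.564, -0.395], [0.37, -0.409], [0.366, -0.232]] [ 0.464 -0.315]
top [[426, 276], [370, 280], [365, 223], [422, 220]] [[0.369, -0.407], [0.359, -0.234], [0.536, -0.223], [0.543, -0.401]] [ 0.452 -0.316]
[-0.84  0.76  0.6   1.68  0.08  1.04 -0.48]
```

View pics/c4.png

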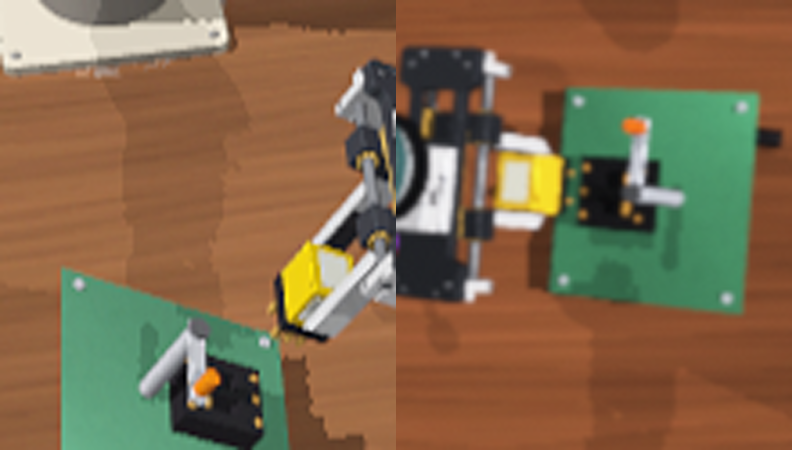

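The relay is free and held square, its pins clear of the socket (crop left at (290,310)), and the latch is still aside. Next is the tray.

```bash
python3 - <<'E'
from m import *
M=np.load("M.npy");T=R_tool([0,0,-1],M[:,1])
go([((.54,.06,.28),T),((.452,-.316,.28),T),((.452,-.316,.12),T)])
E
```

```text
[-72.7  -3.2 -77.5] [-0.08 30.07  0.13]
[-404.   -53.2  114.5] [-0.08 30.07  0.13]
[-323.9  -52.9  252.9] [-0.08 30.07  0.13]
```

Call:
move_arm([
  [-20, -1, -35, 0, 0, 0, 35],
  [-40, -2, -65, 0, 7, 0, 35],
  [-73, -3, -78, 0, 14, 0, 35],
  [-73, -3, -78, 0, 20, 0, 35],
  [-106, -8, -59, 0, 26, 0, 35],
  [-140, -13, -39, 0, 30, 0, 35],
  [-173, -18, -20, 0, 30, 0, 35],
  [-206, -23, 0, 0, 30, 0, 35],
  [-239, -28, 19, 0, 30, 0, 35],
  [-272, -33, 38, 0, 30, 0, 35],
  [-305, -38, 57, 0, 30, 0, 35],
  [-338, -43, 77, 0, 30, 0, 35],
  [-371, -48, 96, 0, 30, 0, 35],
  [-404, -53, 115, 0, 30, 0, 35],
  [-404, -53, 115, 0, 30, 0, 35],
  [-404, -53, 115, 0, 30, 0, 35],
  [-384, -53, 150, 0, 30, 0, 35],
  [-364, -53, 184, 0, 30, 0, 35],
  [-344, -53, 218, 0, 30, 0, 35],
  [-324, -53, 253, 0, 30, 0, 35],
])

```text
clock: 15.83
tcp_pos: [0.4531, -0.3135, 0.1182]
tool_rot: [-2.326, -2.11, 0.0]
force: [0.9, 0.9, -1.7]
width: 0.466
finger_force: 45.0
```

```bash
cat > tr.py <<'E'
from m import *
M=np.load("M.npy");T=R_tool([0,0,-1],M[:,1]);st=r.get_state()
print(st['clock'],st['tcp_pos'].round(4),st['width']*94,st['finger_force'],st['force'].round(1),st['joints'].round(2))
go([((.452,-.316,z),T) for z in(.06,.0356)])
E
python3 tr.py; python3 - <<'E'
from m import *
for n,(x,y) in (("scene",(80,120)),("top",(345,195))):
    a=grab_frame(n)[y:y+140,x:x+110]; (cv2.imwrite(f"pics/c5{n}.png",cv2.resize(a,None,fx=3.6,fy=3.6,interpolation=cv2.INTER_CUBIC)[:,:,::-1]))
cv2.imwrite("pics/c5.png",np.hstack([cv2.imread("pics/c5scene.png"),cv2.imread("pics/c5top.png")]))
E
```

```text
15.8333 [ 0.4531 -0.3135  0.1182] 43.808999348004846 45.00047028064728 [ 0.9  0.9 -1.7] [ 0.29  0.64  0.41  1.89 -0.38  0.69  0.83]
[-2.7 -0.8 58.2] [-0.06 -0.05  0.24]
[-2.7 -0.8 82.6] [-0.06 -0.05  0.24]
```

View pics/c5.png

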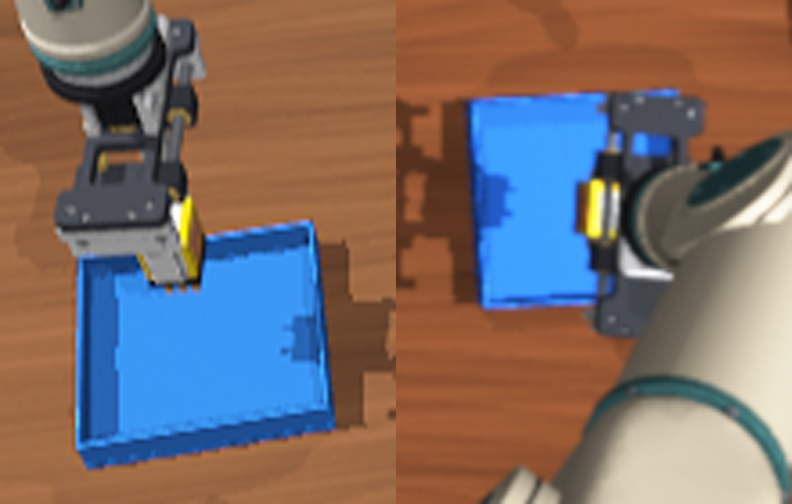

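The relay hangs upright over the tray, still gripped. Lowering it, slowly at the end.

Call:
move_arm([
  [-2, -1, 25, 0, 0, 0, 35],
  [-2, -1, 48, 0, 0, 0, 35],
  [-2, -1, 62, 0, 0, 0, 35],
  [-2, -1, 70, 0, 0, 0, 35],
  [-2, -1, 75, 0, 0, 0, 35],
  [-2, -1, 78, 0, 0, 0, 35],
  [-2, -1, 78, 0, 0, 0, 35],
])

```text
clock: 16.52
tcp_pos: [0.4525, -0.3176, 0.0429]
tool_rot: [2.328, 2.108, -0.0]
force: [-0.2, 0.1, -0.1]
width: 0.466
finger_force: 45.0
```

```bash
python3 tr.py
```

```text
16.5167 [ 0.4525 -0.3176  0.0429] 43.839543886020934 44.99951362609863 [-0.2  0.1 -0.1] [ 0.35  0.75  0.33  1.93 -0.45  0.53  0.89]
[  1.5  -0.7 -17.1] [0.04 0.03 0.16]
[ 1.5 -0.7  7.3] [0.04 0.03 0.16]
```

Call:
move_arm([
  [0, 0, 2, 0, 0, 0, 35],
  [0, 0, 4, 0, 0, 0, 35],
  [0, 0, 5, 0, 0, 0, 35],
  [0, 0, 5, 0, 0, 0, 35],
])

```text
clock: 16.85
tcp_pos: [0.4519, -0.3174, 0.0372]
tool_rot: [-2.329, -2.108, 0.001]
force: [0.0, 0.1, -1.4]
width: 0.465
finger_force: 45.0
```

Call:
move_arm([
  [0, 0, 1, 0, 0, 0, 35],
  [0, 0, 1.5, 0, 0, 0, 35],
  [0, 0, 1.5, 0, 0, 0, 35],
])

```text
clock: 17.1
tcp_pos: [0.4518, -0.3174, 0.0356]
tool_rot: [-2.329, -2.108, 0.001]
force: [-0.6, 0.7, -0.2]
width: 0.465
finger_force: 45.0
```

Call:
move_arm([
  [0, 0, 0.7, 0, 0, 0, 35],
  [0, 0, 1.5, 0, 0, 0, 35],
  [0, 0, 2, 0, 0, 0, 35],
  [0, 0, 2, 0, 0, 0, 35],
])

```text
clock: 17.43
tcp_pos: [0.4519, -0.3176, 0.035]
tool_rot: [2.329, 2.108, 0.001]
force: [-2.6, 1.1, 11.5]
width: 0.465
finger_force: 45.0
```

Touchdown (11.5 N). I'll ease off, release and retreat.

Call:
move_arm([
  [0, 0, -0.8, 0, 0, 0, 35],
  [0, 0, -0.8, 0, 0, 0, 35],
  [0, 0, -0.8, 0, 0, 0, 50],
  [0, 0, -0.8, 0, 0, 0, 70],
  [0, 0, -0.8, 0, 0, 0, 75],
  [0, 0, -0.8, 0, 0, 0, 75],
  [0, 0, -0.8, 0, 0, 0, 75],
  [0, 0, -15, 0, 0, 0, 75],
  [0, 0, -40, 0, 0, 0, 75],
  [0, 0, -80, 0, 0, 0, 75],
  [0, 0, -120, 0, 0, 0, 75],
  [0, 0, -160, 0, 0, 0, 75],
  [40, 0, -180, 0, 0, 0, 75],
  [80, 0, -180, 0, 0, 0, 75],
  [110, 0, -180, 0, 0, 0, 75],
  [110, 0, -180, 0, 0, 0, 75],
], force=10)

```text
clock: 18.77
tcp_pos: [0.4641, -0.2001, 0.2135]
tool_rot: [-2.316, -2.116, -0.005]
force: [-0.2, 0.3, -0.5]
width: 0.797
finger_force: 0.0
```

```bash
python3 - <<'E'
from m import *
st=r.get_state();print(st['clock'],st['tcp_pos'],st['force'])
s=grab_frame("scene");cv2.imwrite("pics/end.png",s[:,:,::-1])
print(tri((374,175),(184,245))[0], blobs(s,(0,170,90),(4,255,255),(320,140,420,220))[0],blobs(s,(6,200,120),(17,255,255),(225,160,300,240),3)[0])
b=np.array([.4465,.3285,.022]);ex=np.array([np.cos(.122),np.sin(.122),0])
print("off ball exp",proj("scene",b-ex*.0336+[0,0,.0614]))
E
```

```text
18.7667 [ 0.46405727 -0.20012388  0.21348088] [-0.23986391  0.27743494 -0.54858292]
[0.47887952 0.33305895 0.08559757] [([364.1, 158.5], [360, 155, 9, 8, 59]), ([402.1, 176.9], [399, 174, 7, 6, 31]), ([333.4, 182.7], [329, 179, 10, 9, 62])] [([262.5, 205.7], [259, 202, 7, 8, 29])]
off ball exp [363.90400791 158.27421014]
```

View pics/end.png

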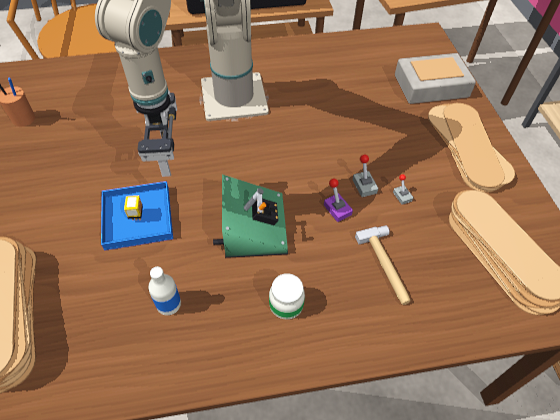

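The relay stands upright in the tray at (133,206), the isolator is off with its ball at (364,158), the latch is aside, and the tub, bottle and hammer are where they were. Handing in.

```bash
python3 -c "
from bench import close_job; print(close_job())"
```

```text
the job is handed in; nothing more can be done
None
```

The job is handed in at about 19 s: isolator off, retaining arm fully aside, and the relay rocked free and left standing upright near the middle of the blue tray, with the tub, bottle and hammer untouched (all seen in the last picture; no verdict was returned).

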